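# Wedge the taper feeler gauge under the plate press until it drags

## Robot

A 6-joint arm with a two-finger parallel gripper is mounted at the origin on the work surface. World frame = base frame: x ahead of the robot, y to its left, z up, the work surface at z = 0. Lengths are in m, angles in rad, forces in N, time in s.
With the tool pointing down it reaches from about 0.25 to 0.775 m from the base axis. Payload 4 kg.
Tool frame: the origin (TCP) lies at the very end of the fingers, on their centre line; the grasp point (between the pads) lies 19 mm behind it; x points along the fingers, y is the direction in which the jaws open and shut, and the axes are right-handed (so a half turn about x gives the same grasp; the last joint's range is limited). The gripper opens to 94 mm and grips with 3 to 60 N. Pads are 16 mm wide; open, the fingers measure 119 mm over their backs; the gripper's body (75 mm by 177 mm) begins 78 mm behind the grasp point.
Start: joints at [1.058, 0.087, 1.371, -0, 1.684, -0.103], TCP at [0.219, 0.504, 0.206] pointing down, gripper open.
Joint ranges: [-3.1, 3.1], [-0.76, 2.03], [0.27, 2.55], [-1.08, 4.22], [0.17, 2.65], [-2.57, 2.57]. Speed limits (rad/s): [2.79, 2.79, 3.14, 3.14, 3.14, 3.14].

## Interface

Orientations are given as a unit quaternion [w, x, y, z].
In Python, from bench import r, vision, hand_in gives the robot as it stands. The module is installed in compiled form; this text tells all that it offers.
- The arm moves only by the tool arm_command, never from a script. Its argument "moves" is a list that holds one entry, the list of rows, each a list of 6 numbers: the shift along the tool's x, y, z in m, then the turn, a rotation vector about the tool's x, y, z in degrees. A call has exactly 8 rows; each row shifts and turns the pose as measured when the row begins, along the tool's axes as they then stand; what a row does not reach is not made up. A row lasts 1/8 s, in which the tool goes at most 62.5 mm and 10.7 degrees, less where a joint would pass 70% of its speed; a pose out of reach is approached as far as the arm can. A call with a gripper value outside its range is refused whole. "grip" is the opening, from 0 (shut) to 1 (fully open), set as the call begins (left out, the last holds). The fingers move at their own pace and stop on an object; "newtons" is the grip in N (left out, the last holds). Time passes only in rows, so rows that do not move let the fingers close, or fill a call up. It gives the time, the measured TCP pose, the force and the opening at its end, in the units of the state.
- r.observe(): the state, without advancing time (a new reading comes with each control period).
- vision.read_camera(name): name is "scene" or "top"; returns a dict with "pixels" (420x560x3 uint8, red, green, blue), "K" (3x3 intrinsics, pixels), "rvec" (rotation vector, rad) and "tvec" (3), from world to camera coordinates, as OpenCV has them. Camera axes: x right, y down, z forward; pixel columns grow to the right and rows downward; lengths in m; the calibration is good to about 2 mm. A picture is of the moment at which its call begins. There is no depth.
- hand_in(): hands the job in, once; it reports no verdict.
Trained networks look in a picture, given as the dict that the camera call returned (one of the last four; its "shot" number tells which), for a name from the list of things; names that differ only in an ending like _2 or _b are one class to them, and where a whole thing is asked for, a point or a joint stands for the part that bears it (a point fixed in the world has none). Each returns a list of dicts, best first, with "p" (0 to 1); they miss things now and then, are a little off and sometimes report something else, mostly with a low value. They report only what shows in the picture. A call takes as long as a camera call.
- vision.outline_of(name, picture): "pixels" (420x560 bool, what is visible of it) and "bbox" ([centre column, centre row, width, height] in pixels, round what is visible of it).
The state is a dict: "clock": time; "q": joint angles; "qvel": joint speeds; "effort": joint torques, N m; "eef_pos": TCP position; "ee_rot": TCP orientation; "contact_force": force on the tool from outside, world axes, zero at the start; "torque": the same for the moment, N m; "width": finger opening in m.
Only numpy, scipy, OpenCV 4.12 (cv2) and the standard library are available. Lean on these libraries where they do the work, as an engineer would, in place of code of your own. Each camera call takes 0.05 s, during which the arm holds its last target.

## Task

Check how far the little plate press stands open: pick the steel taper feeler gauge up by its grip, lay it flat on the press deck and slide it, held and straight, thin end first under the middle of the platen's front edge until you feel it drag snugly. Do not force it so hard that the platen is lifted, then let go and leave the gauge sitting snug in the gap so that it can be read. Do not knock the bottles over.

Things in the scene. Friction and masses are not known exactly. Their poses are not given: they have to be found in the camera images.
- gauge_grip (a point): Centre of the upright grip (steel tang with a black plastic upper part) at the thick rear end of the loose steel taper feeler gauge. The grip is 50 mm long (x), 20 mm wide (y) over its whole height, from the gauge's flat underside to 50 mm above it; this point is on the centre line, 25 mm above the underside. x points along the gauge to the thin tip, z up.
- gauge_tip (a point): Middle of the thin tip of the gauge, on its flat underside, 165 mm ahead of and 25 mm below the grip's centre; same axes. The tip is 3 mm thick.
- gauge: The taper feeler gauge, about 0.16 kg, 190 mm long, the grip at the rear. Origin on its flat underside straight below the grip's centre, x towards the thin tip, z up. From 25 to 165 mm ahead of the origin it is a steel wedge 34 mm wide that tapers evenly from 15 mm thick to 3 mm at the tip. Only the top slopes.
- mouth (a point): Point on the press's flat aluminium deck straight below the middle of the platen's front lower edge. Deck top is 25 mm above the table. x points into the gap (the way the gauge slides), y along the front edge, z up. In front (-x) the clear deck is 120 mm wide and reaches 210 mm. Columns at y = +-78 mm, 35 mm behind; cross-beam 12 to 58 mm behind, 90 to 116 mm above the deck.
- lip (a point): Middle of the front lower edge of the steel platen, straight above mouth. The platen is 120 mm wide and 70 mm deep and 22 mm thick, its underside level. The gap from the deck up to it is between 6.5 and 10.5 mm and differs every time, so the gauge meets it 41 to 88 mm in.
- platen: The platen on a stiff upright slide; origin and axes as lip. It stays put unless pushed up with about 11 N. Once the gauge meets it, force builds up gradually over a few mm of travel; a horizontal push of 7 to 12 N on the gauge seats it snugly, if the gauge lies flat on the deck.
- bottle1: Small bottle with blue cap, 42 mm wide, 63 mm high, loose; origin under its foot. Bystander.
- bottle2: Small bottle with grey cap, 42 mm wide, 63 mm high, loose. Bystander.
- bottle3: Red bottle, 48 mm wide, 69 mm high, loose. Bystander.
- bottle4: Black bottle, 48 mm wide, 69 mm high, loose. Bystander.
- wash_bottle: White wash bottle, 64 mm wide, 120 mm high, loose. Bystander.

How it is judged:
By the outcome, as a careful person would: the job done as asked, in the order asked, and still so for the second after the job is handed in, with the robot touching nothing.
It also fails if it takes over 51 s, if anything falls off the work surface, if the arm or the gripper's body presses on something with over 40 N, if the wrist force passes 120 N, or if a joint passes its speed limit or range.

## Working session

There is one attempt and no reset: what is moved stays moved. The work goes in short steps, Python scripts to look and compute and a tool call to move; the robot and the scene stay as the last step left them, time stands still between calls to the robot, and variables do not carry over. Pictures are saved under pics/ and viewed, and the job is handed in when it is done.

Besides the shell and the picture viewer there is one more tool, called after "Request:" by a JSON object that holds its "api" and its "payload". arm_command: Moves the arm, as the interface text tells. Its arguments: {"type":"object","properties":{"moves":{"type":"array"},"grip":{"type":"number"},"newtons":{"type":"number"}},"required":["moves"]}

```bash
mkdir -p pics; cat > h.py <<'E'
import numpy as np, cv2
from bench import r, vision
E
python3 - <<'E'
from h import *
o=r.observe(); print({k:np.round(v,4).tolist() for k,v in o.items()})
for n in ["scene","top"]:
    p=vision.read_camera(n); cv2.imwrite(f"pics/{n}0.png",p["pixels"][:,:,::-1]); print(n,p["K"].tolist(),p["rvec"],p["tvec"])
    np.savez(f"{n}.npz",K=p["K"],rvec=p["rvec"],tvec=p["tvec"])
    for t in ["gauge","gauge_grip","gauge_tip","platen","lip","mouth"]:
        try:
            for d in vision.outline_of(t,p)[:2]: print(t,d["p"],d["bbox"],d["pixels"].sum())
        except Exception as e: print(t,e)
E
```

```text
{'clock': 0.0, 'q': [1.0579, 0.088, 1.3722, -0.0, 1.6836, -0.1031], 'qvel': [-0.0004, -0.0006, -0.0002, -0.0011, -0.0011, -0.0006], 'effort': [0.0002, -34.0183, -30.2429, 0.0717, 0.0331, -0.0002], 'eef_pos': [0.2189, 0.504, 0.2043], 'ee_rot': [0.6921, 0.1431, 0.6925, -0.1446], 'contact_force': [1.3364, 0.6449, -0.0678], 'torque': [0.0131, 0.0201, 0.0132], 'width': 0.094}
scene [[412.13646953615125, 0.0, 284.09524457835107], [0.0, 412.13646953615125, 209.9498500156902], [0.0, 0.0, 1.0]] [ 1.1293867   2.42747677 -0.94972866] [ 0.4675565  -0.24259534  1.1190008 ]
gauge 0.66 [239.4, 171.4, 71.4, 57.3] 1230
gauge_grip 0.78 [236.4, 168.7, 71.7, 53.2] 1121
gauge_tip 0.97 [237.1, 170.5, 73.5, 55.8] 1274
platen 0.69 [364.0, 305.1, 71.4, 72.8] 2285
lip 0.75 [364.8, 304.9, 71.0, 74.0] 2355
mouth 0.61 [391.1, 298.2, 181.7, 159.4] 15550
top [[431.6285012835405, 0.0, 283.74741895674646], [0.0, 431.6285012835405, 200.60645607476576], [0.0, 0.0, 1.0]] [ 2.20799082 -2.20228511  0.06192026] [-0.11933472  0.5731634   0.84128232]
gauge 0.62 [374.8, 220.2, 28.6, 98.3] 1745
gauge_grip 0.91 [375.4, 221.9, 25.8, 97.2] 1679
gauge_tip 0.71 [376.0, 220.4, 30.3, 99.2] 1753
platen 0.82 [153.6, 174.5, 63.7, 22.2] 549
lip 0.92 [154.1, 174.9, 65.6, 26.9] 553
mouth 0.64 [151.9, 207.1, 129.1, 183.8] 14514
```

View pics/scene0.png

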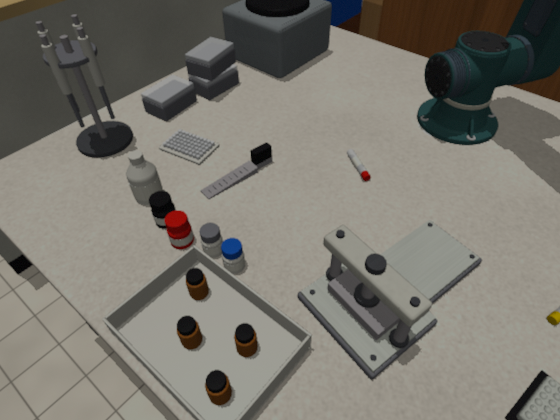

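View pics/top0.png

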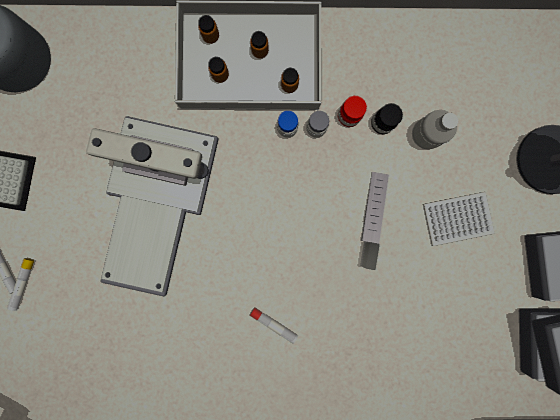

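Scene view: the gauge lies at about (237,170), with its black grip upper right at (261,153). The press is at about (390,300) with its deck reaching to the upper right. Top view: the gauge tip is near (378,173) and the grip near (370,255). The deck runs from (135,290) up to the beam at (145,155). The bottles stand well clear.

```bash
cat >> h.py <<'E'
def cam(n):
    d=np.load(f"{n}.npz"); return d["K"],d["rvec"],d["tvec"]
def proj(n,P):
    K,rv,t=cam(n); return cv2.projectPoints(np.atleast_2d(np.float64(P)),rv,t,K,None)[0][:,0]
def plane(n,uv,z):
    K,rv,t=cam(n); R=cv2.Rodrigues(rv)[0]
    d=np.linalg.solve(K,np.c_[np.atleast_2d(uv),np.ones(len(np.atleast_2d(uv)))].T); d=R.T@d; c=-R.T@t
    s=(z-c[2])/d[2]; return (c[:,None]+d*s).T
def tri(a,b):
    A=[]
    for n,uv in (("scene",a),("top",b)):
        K,rv,t=cam(n);P=K@np.c_[cv2.Rodrigues(rv)[0],t]
        A+= [uv[0]*P[2]-P[0],uv[1]*P[2]-P[1]]
    X=np.linalg.svd(np.array(A))[2][-1]; return X[:3]/X[3]
E
python3 - <<'E'
from h import *
def crop(n,x,y,w,h,s,o):
    im=cv2.imread(f"pics/{n}0.png")[y:y+h,x:x+w]; cv2.imwrite(f"pics/{o}.png",cv2.resize(im,None,fx=s,fy=s,interpolation=cv2.INTER_CUBIC))
crop("top",75,105,160,200,3,"c_top_press"); crop("scene",290,210,200,170,4,"c_sc_press")
crop("top",340,160,60,120,5,"c_top_g"); crop("scene",190,130,100,80,7,"c_sc_g")
E
```

```text
(no output)
```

View pics/c_top_press.png

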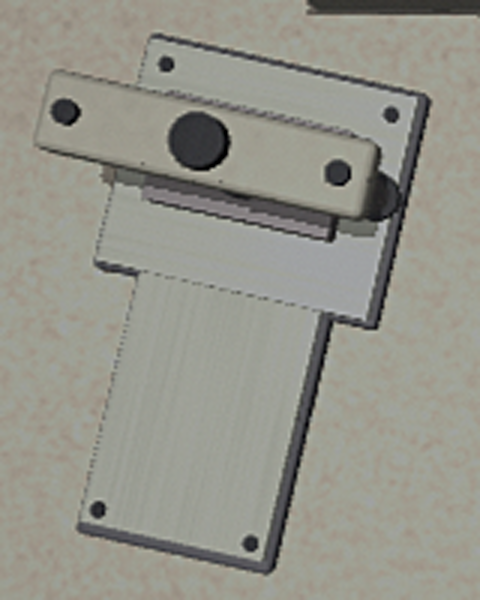

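View pics/c_sc_press.png

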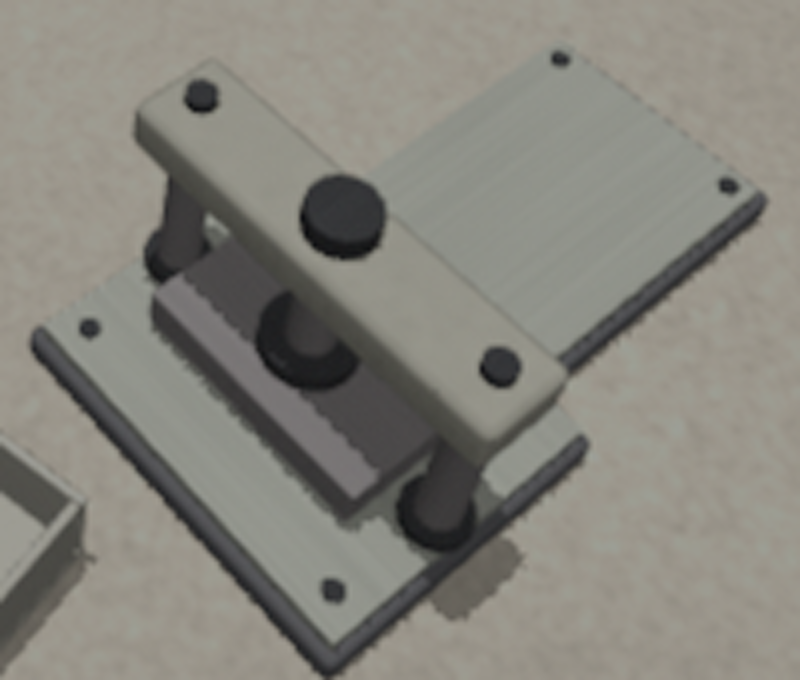

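View pics/c_top_g.png

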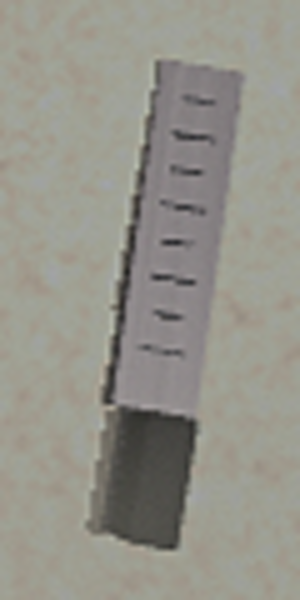

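View pics/c_sc_g.png

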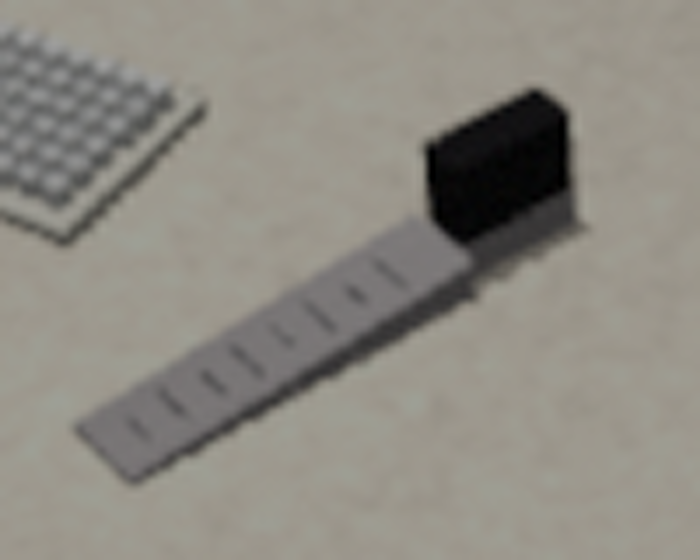

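```bash
cat > fit.py <<'E'
from h import *
from scipy.optimize import least_squares
def c(uv,s,ox,oy): return (np.array(uv)+.5)/s-.5+[ox,oy]
T=lambda u,v:("top",c((u,v),5,340,160)); S=lambda u,v:("scene",c((u,v),7,190,130))
G=[((.165,.017,.003),T(163,62)),((.165,-.017,.003),T(243,73)),((.025,-.017,.015),T(196,417)),((.025,.017,.015),T(120,405)),
((-.025,-.010,.05),T(176,548)),
((.165,.017,.002),S(133,485)),((.165,-.017,.003),S(75,430)),((.025,.017,.015),S(470,263)),((-.025,.01,0),S(577,226)),((-.025,-.01,.05),S(538,90)),((.025,-.01,.05),S(428,145))]
T=lambda u,v:("top",c((u,v),3,75,105)); S=lambda u,v:("scene",c((u,v),4,290,210))
D=[((-.21,.06,0),T(80,523)),((-.21,-.06,0),T(264,562)),((-.21,.06,0),S(764,195)),((-.21,-.06,0),S(557,46))]
def Rz(a): return np.array([[np.cos(a),-np.sin(a),0],[np.sin(a),np.cos(a),0],[0,0,1]])
def fit(obs,x0):
    def f(p): return np.concatenate([proj(n,Rz(p[3])@np.array(P)+p[:3])[0]-uv for P,(n,uv) in obs])
    s=least_squares(f,x0,loss="soft_l1"); return s.x,f(s.x).reshape(-1,2)
if __name__=="__main__":
    gi=plane("top",[[370,255],[378,173]],0); print(gi)
    y=np.arctan2(*(gi[1]-gi[0])[[1,0]]); g,res=fit(G,[*gi[0],y]); print("gauge",g,np.degrees(g[3]));print(res.round(1).tolist())
    d,res=fit(D,[*plane("top",[[145,165]],.025)[0],-.2]); print("deck",d,np.degrees(d[3]));print(res.round(1).tolist())
    np.savez("fit.npz",g=g,d=d)
    R=Rz(d[3]);
    for n in("top","scene"):
        im=cv2.imread(f"pics/{n}0.png"); k=3; im=cv2.resize(im,None,fx=k,fy=k,interpolation=cv2.INTER_CUBIC)
        def L(P,R,o,col):
            q=proj(n,np.array(P)@R.T+o); cv2.polylines(im,[np.int32(((q+.5)*k-.5)*8)],True,col,1,cv2.LINE_AA,3)
        L([(-.21,.06,0),(-.21,-.06,0),(0,-.06,0),(0,.06,0)],R,d[:3],(0,0,255))
        for z in(.008,.030): L([(0,.06,z),(0,-.06,z),(.07,-.06,z),(.07,.06,z)],R,d[:3],(0,255,0))
        L([(.012,.1,.116),(.012,-.1,.116),(.058,-.1,.116),(.058,.1,.116)],R,d[:3],(255,0,0))
        Rg=Rz(g[3])
        L([(.165,.017,.003),(.165,-.017,.003),(.025,-.017,.015),(.025,.017,.015)],Rg,g[:3],(0,0,255))
        for z in(0,.05):L([(.025,.01,z),(.025,-.01,z),(-.025,-.01,z),(-.025,.01,z)],Rg,g[:3],(0,255,0))
        if n=="top": a=im[300:900,210:750]; b=im[470:840,1030:1200]
        else: a=im[620:1130,860:1480]; b=im[380:640,550:850]
        cv2.imwrite(f"pics/ov_{n}_p.png",a); cv2.imwrite(f"pics/ov_{n}_g.png",cv2.resize(b,None,fx=2,fy=2) if n=="scene" else b)
E
python3 fit.py
```

```text
[[ 0.4654045  -0.29118615  0.        ]
 [ 0.63047366 -0.30847201  0.        ]]
gauge [ 0.46830064 -0.28662931 -0.00275762 -0.1649744 ] -9.452336572259165
[[0.1, -0.7], [0.7, -0.1], [0.7, -0.1], [-1.1, -0.5], [1.2, 0.3], [0.4, 0.3], [0.4, -0.2], [1.2, 0.5], [0.6, 0.1], [0.3, -0.5], [-0.6, 0.3]]
deck [ 0.61375612  0.13346735  0.01981181 -0.20143062] -11.541124438867627
[[0.7, -0.0], [0.0, -0.5], [0.1, -0.1], [1.0, -0.1]]
```

View pics/ov_top_p.png

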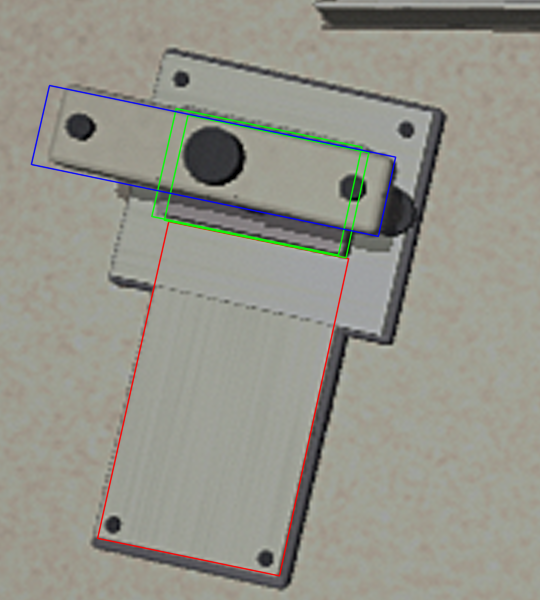

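View pics/ov_scene_p.png

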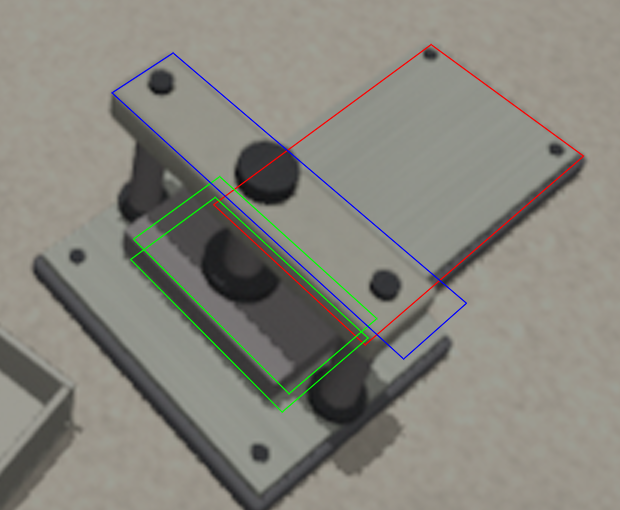

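View pics/ov_top_g.png

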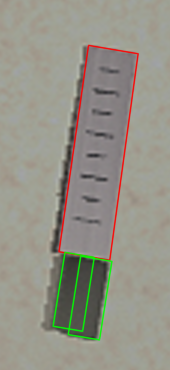

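View pics/ov_scene_g.png

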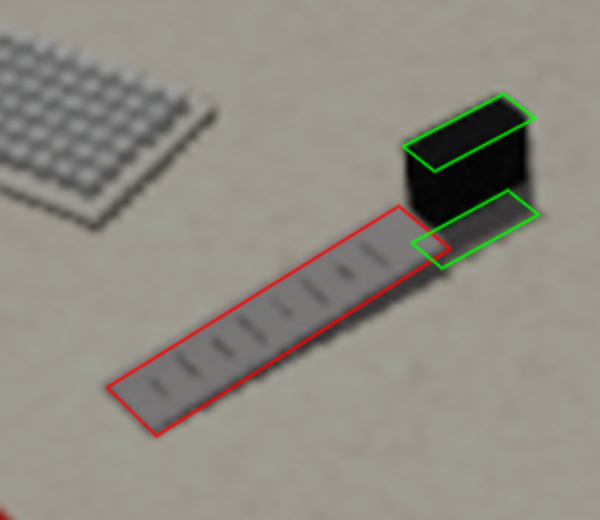

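```bash
cat > fit2.py <<'E'
from h import *
from fit import Rz,G
from scipy.optimize import least_squares
def c3(u,v,ox,oy): return (np.array([u+ox,v+oy])+.5)/3-.5
T=lambda u,v:("top",c3(u,v,210,300)); S=lambda u,v:("scene",c3(u,v,860,620))
# params: x,y,z,yaw, e, xr, yr, hb
def pts(p):
    e,xr,yr,hb=p[4:]
    return [((-.21+e,.06-e,0),T(112,525)),((-.21+e,-.06+e,0),T(265,558)),((-.21+e,.06-e,0),S(556,149)),((-.21+e,-.06+e,0),S(430,54)),
    ((xr,yr,0),T(181,79)),((xr,-yr,0),T(406,130)),((xr,yr,0),S(260,452)),((xr,-yr,0),S(77,256)),
    ((.035,.078,hb),T(80,127)),((.035,-.078,hb),T(351,187)),((.035,.078,hb),S(385,284)),((.035,-.078,hb),S(160,81))]
def run(cams,z=None,cg=False):
    def f(p):
        q=p.copy()
        if z is not None:q[2]=z
        out=[proj(n,Rz(q[3])@np.array(P)+q[:3])[0]-uv for P,(n,uv) in pts(q) if n in cams]
        return np.r_[np.concatenate(out),(q[4]-.01)*1000/3,(q[7]-.119)*1000/2]
    s=least_squares(f,[.61,.135,.025,-.2,.01,.1,.075,.119]); 
    print(cams,z,s.x.round(4),"yaw",np.degrees(s.x[3]).round(2)); print(f(s.x)[:-2].reshape(-1,2).round(1).tolist()); return s.x
if __name__=="__main__":
    run(("top","scene")); run(("top","scene"),.025); run(("top",),.025); run(("scene",),.025)
    for cams in (("top","scene"),("top",),("scene",)):
        def f(p): return np.concatenate([proj(n,Rz(p[2])@np.array(P)+[p[0],p[1],0])[0]-uv for P,(n,uv) in G if n in cams])
        s=least_squares(f,[.468,-.287,-.16]); print(cams,s.x,np.degrees(s.x[2]),np.abs(s.fun).mean())
E
python3 fit2.py
```

```text
('top', 'scene') None [ 0.6152  0.1283  0.026  -0.2182  0.0098  0.0899  0.0749  0.1189] yaw -12.5
[[1.0, -0.8], [0.8, -0.4], [1.0, 0.0], [0.8, -0.2], [0.8, -0.5], [0.5, -0.7], [0.8, 0.0], [0.8, -0.2], [0.7, -0.7], [1.3, -0.3], [1.0, -0.0], [1.2, -0.0]]
('top', 'scene') 0.025 [ 0.615   0.1283  3.4196 -0.2184  0.0097  0.0899  0.075   0.1195] yaw -12.51
[[1.1, -0.7], [1.0, -0.3], [1.0, 0.3], [0.7, 0.0], [0.9, -0.3], [0.6, -0.5], [0.8, 0.3], [0.8, 0.0], [0.8, -0.5], [1.3, -0.1], [1.0, 0.1], [1.2, 0.1]]
('top',) 0.025 [ 0.6143  0.1301 -2.0112 -0.2184  0.0096  0.0898  0.0753  0.119 ] yaw -12.52
[[0.1, -0.3], [0.1, 0.1], [-0.2, 0.0], [-0.1, -0.1], [-0.2, -0.1], [0.3, 0.3]]
('scene',) 0.025 [ 0.6157  0.127  -4.7266 -0.2174  0.0098  0.0898  0.0749  0.1191] yaw -12.46
[[-0.1, 0.1], [-0.1, -0.0], [-0.1, 0.0], [0.0, -0.1], [-0.0, -0.0], [0.3, 0.1]]
('top', 'scene') [ 0.46896072 -0.28552939 -0.16588193] -9.50433451715781 0.5789435934132725
('top',) [ 0.46791522 -0.28527238 -0.16615322] -9.519878322859324 0.49948806485442676
('scene',) [ 0.47069996 -0.28524341 -0.16536889] -9.47493919256309 0.3783652264141158
```

```bash
cat >> h.py <<'E'
from scipy.spatial.transform import Rotation as Ro
def pose():
    o=r.observe(); q=o["ee_rot"]; return np.array(o["eef_pos"]),Ro.from_quat([q[1],q[2],q[3],q[0]]),o
def Rtool(yaw): # columns: x down, y left, z forward
    c,s=np.cos(yaw),np.sin(yaw); return Ro.from_matrix(np.array([[0,-s,c],[0,c,s],[-1,0,0]]))
def delta(target,yaw,say=True):
    p,R,o=pose(); d=R.inv().apply(np.array(target)-p); rv=np.degrees((R.inv()*Rtool(yaw)).as_rotvec())
    print("t",o["clock"],"pos",p.round(4),"R\n",R.as_matrix().round(3) if say else "", "shift mm",(d*1000).round(1),"rot",rv.round(2)); return d,rv
E
python3 - <<'E'
from h import *
delta([.469,-.2853,.12],np.radians(-9.5))
E
```

```text
t 0.7 pos [0.2192 0.5045 0.2055] R
 [[ 0.     0.398  0.917]
 [ 0.     0.917 -0.398]
 [-1.     0.     0.   ]] shift mm [  85.5 -624.8  543.8] rot [-1.398e+01  0.000e+00 -1.000e-02]
```

Request:
{"api": "arm_command", "payload": {"moves": [[[0,-0.045,0.039,0,0,0],[0,-0.045,0.039,0,0,0],[0,-0.045,0.039,0,0,0],[0,-0.045,0.039,0,0,0],[0,-0.045,0.039,0,0,0],[0,-0.045,0.039,0,0,0],[0,-0.045,0.039,0,0,0],[0,-0.045,0.039,0,0,0]]], "grip": 1.0}}

```text
clock: 1.7
eef_pos: [0.3663, 0.0408, 0.2062]
ee_rot: [0.696, 0.141, 0.69, -0.14]
contact_force: [2.0, 0.5, 0.6]
width: 0.094
```

```bash
python3 - <<'E'
from h import *
delta([.469,-.2853,.12],np.radians(-9.5))
E
```

```text
t 1.7 pos [0.3663 0.0408 0.2062] R
 [[ 0.008  0.389  0.921]
 [ 0.     0.921 -0.389]
 [-1.     0.003  0.007]] shift mm [  87.  -260.8  220.8] rot [-13.39   0.43  -0.13]
```

Request:
{"api": "arm_command", "payload": {"moves": [[[0.01,-0.044,0.037,0,0,0],[0.01,-0.044,0.037,0,0,0],[0.01,-0.044,0.037,0,0,0],[0.01,-0.044,0.037,0,0,0],[0.01,-0.044,0.037,0,0,0],[0.01,-0.041,0.036,0,0,0],[0,0,0,-6.7,0.2,0],[0,0,0,-6.7,0.2,0]]]}}

```text
clock: 2.7
eef_pos: [0.4711, -0.3027, 0.1464]
ee_rot: [0.707, 0.06, 0.702, -0.058]
contact_force: [-0.0, 0.2, -0.5]
width: 0.0942
```

```bash
python3 - <<'E'
from h import *
delta([.469,-.2853,.009],np.radians(-9.5))
for n in ("scene","top"):
    p=vision.read_camera(n); cv2.imwrite(f"pics/{n}1.png",p["pixels"][:,:,::-1])
a=cv2.imread("pics/scene1.png")[80:300,150:430]; cv2.imwrite("pics/s1c.png",cv2.resize(a,None,fx=2.5,fy=2.5))
E
```

```text
t 2.7 pos [ 0.4711 -0.3027  0.1464] R
 [[ 0.008  0.167  0.986]
 [ 0.003  0.986 -0.167]
 [-1.     0.004  0.007]] shift mm [137.4  16.3  -6. ] rot [-0.1   0.42 -0.23]
```

View pics/s1c.png

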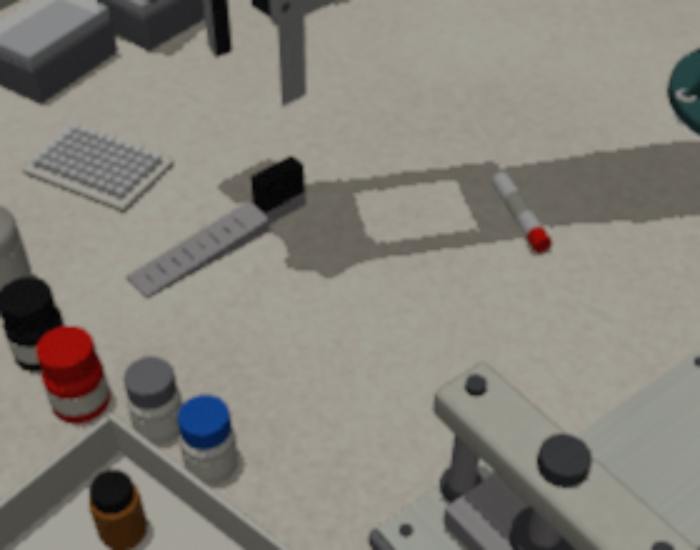

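View pics/top1.png

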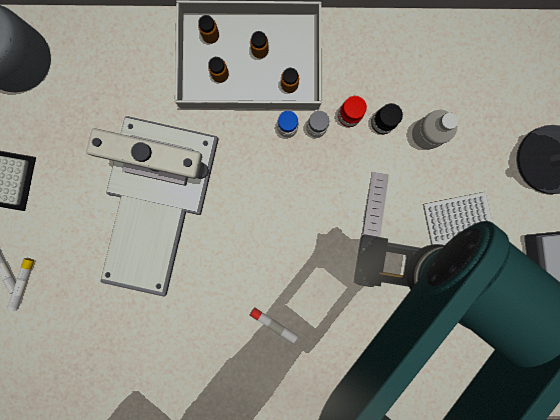

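Scene: the open fingers are above the grip at (277,180) in the crop. The top view agrees, and the bottles are untouched. Descending now.

Request:
{"api": "arm_command", "payload": {"moves": [[[0.01,0.016,-0.006,0,0.4,-0.2],[0.03,0,0,0,0,0],[0.03,0,0,0,0,0],[0.03,0,0,0,0,0],[0.02,0,0,0,0,0],[0.01,0,0,0,0,0],[0,0,0,0,0,0],[0,0,0,0,0,0]]]}}

```text
clock: 3.8
eef_pos: [0.4705, -0.2845, 0.0173]
ee_rot: [0.707, 0.064, 0.701, -0.066]
contact_force: [-0.7, 0.8, -0.2]
width: 0.0936
```

```bash
python3 - <<'E'
from h import *
delta([.469,-.2853,.009],np.radians(-9.5))
E
```

```text
t 3.8 pos [ 0.4705 -0.2845  0.0173] R
 [[ 0.008  0.183  0.983]
 [-0.005  0.983 -0.183]
 [-1.    -0.003  0.008]] shift mm [ 8.3 -1.  -1.4] rot [-1.02  0.48  0.18]
```

Request:
{"api": "arm_command", "payload": {"moves": [[[0.005,-0.001,-0.001,-1,0.4,0.2],[0.003,0,0,0,0,0],[0,0,0,0,0,0],[0,0,0,0,0,0],[0,0,0,0,0,0],[0,0,0,0,0,0],[0,0,0,0,0,0],[0,0,0,0,0,0]]], "grip": 0, "newtons": 40}}

```text
clock: 4.8
eef_pos: [0.4707, -0.2865, 0.0112]
ee_rot: [0.706, 0.058, 0.703, -0.059]
contact_force: [-0.1, -0.2, 0.2]
width: 0.0198
```

```bash
python3 - <<'E'
from h import *
delta([.469,-.2853,.009],np.radians(-9.5))
E
```

```text
t 4.8 pos [ 0.4707 -0.2865  0.0112] R
 [[ 0.005  0.165  0.986]
 [-0.002  0.986 -0.165]
 [-1.    -0.002  0.005]] shift mm [ 2.2  0.9 -1.9] rot [0.01 0.29 0.09]
```

Request:
{"api": "arm_command", "payload": {"moves": [[[-0.01,0,0,0,0,0],[-0.03,0,0,0,0,0],[-0.04,0,0,0,0,0],[0,0,0,0,0,0],[0,0,0,0,0,0],[0,0.03,-0.01,0,0,0],[0,0.045,-0.015,0,0,0],[0,0.05,-0.015,0,0,0]]]}}

```text
clock: 5.8
eef_pos: [0.4472, -0.1537, 0.0864]
ee_rot: [0.702, 0.062, 0.707, -0.059]
contact_force: [1.8, 0.2, -2.9]
width: 0.0201
```

```bash
python3 - <<'E'
from h import *
print(r.observe()["width"])
delta([.395,.176,.091],np.radians(-12.5))
E
```

```text
0.02009790488282966
t 5.8 pos [ 0.4472 -0.1537  0.0864] R
 [[-0.007  0.171  0.985]
 [ 0.005  0.985 -0.171]
 [-1.     0.004 -0.008]] shift mm [  -2.6  315.9 -107.8] rot [ 2.65 -0.45 -0.2 ]
```

Request:
{"api": "arm_command", "payload": {"moves": [[[0,0.045,-0.015,0,0,0],[0,0.045,-0.015,0,0,0],[0,0.045,-0.015,1,0,0],[0,0.045,-0.016,1,0,0],[0,0.045,-0.016,0.6,0,0],[0,0.045,-0.016,0,0,0],[0,0.03,-0.01,0,0,0],[0,0,0,0,0,0]]]}}

```text
clock: 6.8
eef_pos: [0.3903, 0.173, 0.0748]
ee_rot: [0.692, 0.077, 0.714, -0.075]
contact_force: [0.2, 0.1, -2.0]
width: 0.0197
```

```bash
python3 - <<'E'
from h import *
print(r.observe()["width"])
delta([.395,.176,.091],np.radians(-12.5))
E
```

```text
0.01971049222191879
t 6.8 pos [0.3903 0.173  0.0748] R
 [[-0.031  0.214  0.976]
 [ 0.007  0.977 -0.214]
 [-1.    -0.    -0.032]] shift mm [-16.3   4.    3.5] rot [ 0.16 -1.81  0.01]
```

Request:
{"api": "arm_command", "payload": {"moves": [[[-0.016,0.004,0.002,0.2,-1.5,0],[0,0,0,0,-0.6,0],[0,0,0,0,0,0],[0,0,0,0,0,0],[0,0,0,0,0,0],[0,0,0,0,0,0],[0,0,0,0,0,0],[0,0,0,0,0,0]]]}}

```text
clock: 7.8
eef_pos: [0.3935, 0.1729, 0.09]
ee_rot: [0.704, 0.078, 0.701, -0.08]
contact_force: [-0.3, -0.5, -1.6]
width: 0.02
```

```bash
python3 - <<'E'
from h import *
print(r.observe()["width"])
f=np.array([np.cos(.218),-np.sin(.218)])
m=np.array([.615,.1285]); 
delta([*(m-.183*f),.025+.0112],np.radians(-12.5))
for n in ("scene","top"):
    p=vision.read_camera(n); cv2.imwrite(f"pics/{n}2.png",p["pixels"][:,:,::-1])
a=cv2.imread("pics/scene2.png")[150:370,290:540]; cv2.imwrite("pics/s2c.png",cv2.resize(a,None,fx=2.7,fy=2.7,interpolation=2))
a=cv2.imread("pics/top2.png")[105:305,65:265]; cv2.imwrite("pics/t2c.png",cv2.resize(a,None,fx=3,fy=3,interpolation=2))
E
```

```text
0.020009474335956085
t 7.8 pos [0.3935 0.1729 0.09  ] R
 [[ 0.004  0.222  0.975]
 [-0.004  0.975 -0.222]
 [-1.    -0.003  0.005]] shift mm [54.1  5.  42.6] rot [-0.35  0.3   0.18]
```

View pics/s2c.png

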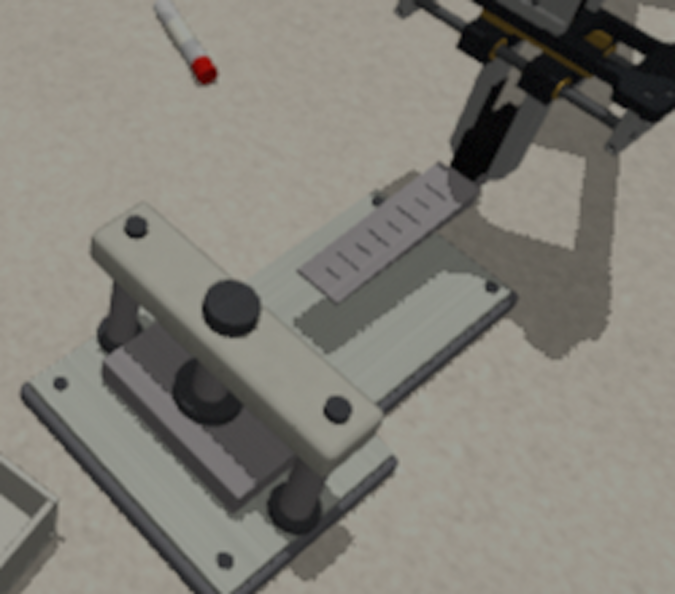

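View pics/t2c.png

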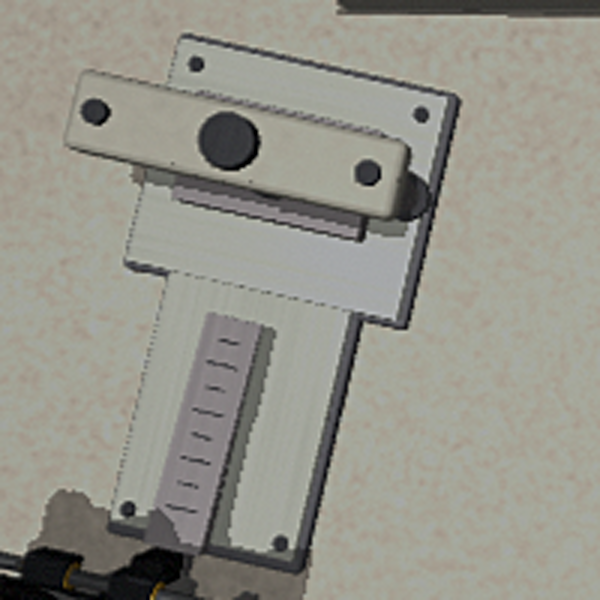

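```bash
python3 - <<'E'
from h import *
p,R,o=pose()
f=R.as_matrix()[:,2]; tip=p+.163*f-np.array([0,0,.0112-.003]); print("robot tip",tip.round(4), "edge dir",R.as_matrix()[:,1])
t=(np.array([[206,312],[272,328]])+.5)/3-.5+[65,105]; s=(np.array([[338,302],[298,272]])+.5)/2.7-.5+[290,150]
for n,q in(("top",t),("scene",s)):
    P=plane(n,q,tip[2]); d=P[0]-P[1]; print(n,P.mean(0).round(4),np.linalg.norm(d),np.degrees(np.arctan2(-d[0],d[1])))
print(tri(s[0],t[0]),tri(s[1],t[1]))
E
```

```text
robot tip [0.5524 0.1366 0.0827] edge dir [ 0.22241461  0.97494697 -0.00318462]
top [0.5503 0.1353 0.0827] 0.040949073980016876 -13.485682144241146
scene [0.5545 0.137  0.0827] 0.03158577711643734 -8.581570936677517
[0.55581442 0.15385648 0.08295117] [0.54520403 0.11869756 0.07327636]
```

Request:
{"api": "arm_command", "payload": {"moves": [[[0,0.004,0.01,-0.35,0,0],[0.01,0,0.015,0,0,0],[0.02,0,0.014,0,0,0],[0.015,0,0.004,0,0,0],[0.005,0,0,0,0,0],[0,0,0,0,0,0],[0,0,0,0,0,0],[0,0,0,0,0,0]]]}}

```text
clock: 8.9
eef_pos: [0.4406, 0.167, 0.0379]
ee_rot: [0.705, 0.075, 0.701, -0.078]
contact_force: [0.5, 0.3, -2.0]
width: 0.0198
```

```bash
cat > d.py <<'E'
from h import *
p,R,o=pose(); f=np.array([np.cos(.2182),-np.sin(.2182)]); m=np.array([.615,.1275])
print("w",o["width"],"F",np.round(o["contact_force"],2),"T",np.round(o["torque"],2),"fwd F",(np.array(o["contact_force"])[:2]@f).round(2))
delta([*(m-.183*f),.025+.0112],-.2182)
print("depth in mm (tip past lip):",((p[:2]-m)@f+.163)*1000)
E
python3 d.py
```

```text
w 0.01983489150942716 F [ 0.51  0.3  -1.96] T [0.02 0.07 0.01] fwd F 0.43
t 8.9 pos [0.4406 0.167  0.0379] R
 [[ 0.006  0.216  0.976]
 [-0.004  0.976 -0.216]
 [-1.    -0.003  0.006]] shift mm [ 1.6 -0.8 -4.2] rot [0.05 0.37 0.17]
depth in mm (tip past lip): -15.78287076631646
```

Request:
{"api": "arm_command", "payload": {"moves": [[[0.001,-0.001,0,0,0,0],[0.001,0,0,0,0,0],[0,0,0,0,0,0],[0,0,0,0,0,0],[0,0,0,0,0,0],[0,0,0,0,0,0],[0,0,0,0,0,0],[0,0,0,0,0,0]]]}}

```text
clock: 9.9
eef_pos: [0.4409, 0.1663, 0.0369]
ee_rot: [0.706, 0.076, 0.7, -0.078]
contact_force: [-1.1, -0.9, -1.8]
width: 0.0197
```

```bash
python3 d.py
```

```text
w 0.019650392650034147 F [-1.08 -0.88 -1.84] T [ 0.04 -0.   -0.01] fwd F -0.87
t 9.9 pos [0.4409 0.1663 0.0369] R
 [[ 0.008  0.215  0.977]
 [-0.004  0.977 -0.215]
 [-1.    -0.002  0.009]] shift mm [ 0.6 -0.1 -4.6] rot [0.07 0.49 0.11]
depth in mm (tip past lip): -15.387899528576444
```

Request:
{"api": "arm_command", "payload": {"moves": [[[0.001,0,0,0,0.15,0],[0.001,0,0,0,0,0],[0,0,0,0,0,0],[0,0,0,0,0,0],[0,0,0,0,0,0],[0,0,0,0,0,0],[0,0,0,0,0,0],[0,0,0,0,0,0]]]}}

```text
clock: 10.9
eef_pos: [0.4413, 0.1664, 0.0362]
ee_rot: [0.705, 0.076, 0.701, -0.077]
contact_force: [-0.4, -0.1, 0.4]
width: 0.0193
```

```bash
python3 d.py
```

```text
w 0.019268843746579965 F [-0.38 -0.1   0.41] T [-0.07  0.12  0.03] fwd F -0.35
t 10.9 pos [0.4413 0.1664 0.0362] R
 [[ 0.006  0.215  0.977]
 [-0.003  0.977 -0.215]
 [-1.    -0.001  0.006]] shift mm [-0.  -0.3 -5. ] rot [0.07 0.36 0.08]
depth in mm (tip past lip): -15.020011625735991
```

Request:
{"api": "arm_command", "payload": {"moves": [[[0.0003,0,0.006,0,0,0],[0.0003,0,0.008,0,0,0],[0.0003,0,0.008,0,0,0],[0.0003,0,0.008,0,0,0],[0.0003,0,0.008,0,0,0],[0.0003,0,0.006,0,0,0],[0.0003,0,0.003,0,0,0],[0.0003,0,0,0,0,0]]]}}

```text
clock: 11.9
eef_pos: [0.491, 0.1562, 0.0362]
ee_rot: [0.705, 0.077, 0.701, -0.077]
contact_force: [-3.6, -0.4, 5.4]
width: 0.0197
```

```bash
python3 d.py
```

```text
w 0.019694683736198777 F [-3.63 -0.42  5.44] T [ 0.04  0.69 -0.07] fwd F -3.45
t 11.9 pos [0.491  0.1562 0.0362] R
 [[ 0.006  0.216  0.976]
 [-0.001  0.976 -0.216]
 [-1.     0.     0.006]] shift mm [ -0.3  -1.2 -55.7] rot [ 0.05  0.32 -0.01]
depth in mm (tip past lip): 35.703284965021176
```

Request:
{"api": "arm_command", "payload": {"moves": [[[0,-0.0005,0.002,0,0,0],[0,-0.0005,0.002,0,0,0],[0,0,0.001,0,0,0],[0,0,0.001,0,0,0],[0,0,0.001,0,0,0],[0,0,0.001,0,0,0],[0,0,0,0,0,0],[0,0,0,0,0,0]]]}}

```text
clock: 12.9
eef_pos: [0.4995, 0.1532, 0.0362]
ee_rot: [0.705, 0.077, 0.701, -0.077]
contact_force: [-1.9, 0.8, 4.6]
width: 0.0197
```

```bash
python3 d.py;  python3 - <<'E'
from h import *
for n in ("scene","top"):
    p=vision.read_camera(n); cv2.imwrite(f"pics/{n}3.png",p["pixels"][:,:,::-1])
a=cv2.imread("pics/scene3.png")[150:370,290:540]; cv2.imwrite("pics/s3c.png",cv2.resize(a,None,fx=2.7,fy=2.7,interpolation=2))
a=cv2.imread("pics/top3.png")[105:305,65:265]; cv2.imwrite("pics/t3c.png",cv2.resize(a,None,fx=3,fy=3,interpolation=2))
E
```

```text
w 0.01973592256914916 F [-1.95  0.79  4.56] T [ 0.09  0.58 -0.03] fwd F -2.07
t 12.9 pos [0.4995 0.1532 0.0362] R
 [[ 0.006  0.216  0.976]
 [-0.001  0.976 -0.216]
 [-1.     0.     0.006]] shift mm [ -0.4  -0.1 -64.6] rot [ 0.05  0.33 -0.01]
depth in mm (tip past lip): 44.64007485334763
```

View pics/s3c.png

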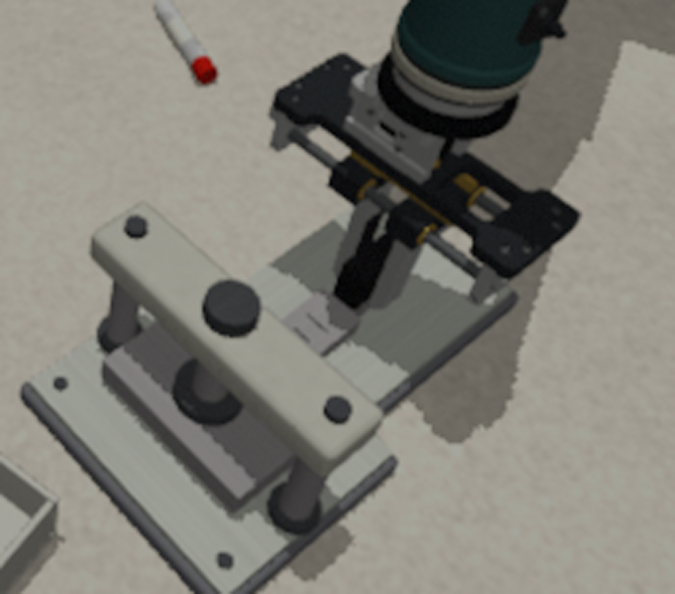

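View pics/t3c.png

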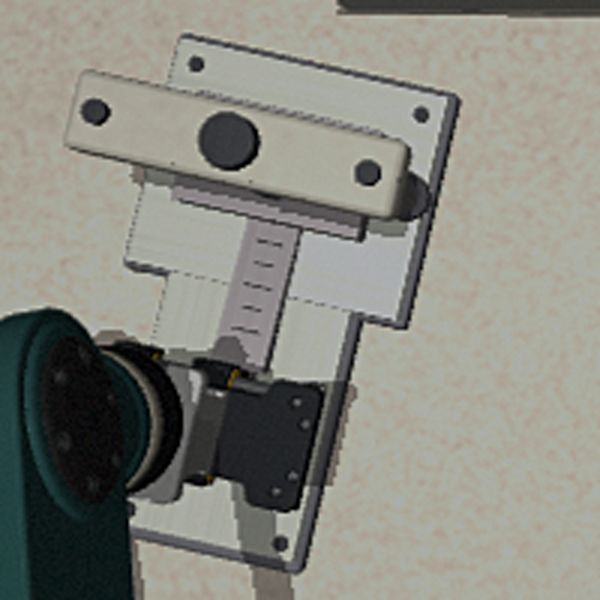

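Both views show the gauge flat and straight on the deck with its thin end already under the middle of the platen edge (near (272,225) in the top crop). Continuing in 1 mm rows while watching the force.

Request:
{"api": "arm_command", "payload": {"moves": [[[-0.0003,0,0.001,0,0,0],[0,0,0.001,0,0,0],[0,0,0.001,0,0,0],[0,0,0.001,0,0,0],[0,0,0.001,0,0,0],[0,0,0.001,0,0,0],[0,0,0.001,0,0,0],[0,0,0.001,0,0,0]]]}}

```text
clock: 14.0
eef_pos: [0.5076, 0.1513, 0.0362]
ee_rot: [0.705, 0.076, 0.701, -0.077]
contact_force: [-2.8, 1.5, 4.1]
width: 0.02
```

```bash
python3 d.py
```

```text
w 0.020007403868317036 F [-2.83  1.45  4.13] T [ 0.04  0.54 -0.06] fwd F -3.07
t 14.0 pos [0.5076 0.1513 0.0362] R
 [[ 0.005  0.216  0.976]
 [-0.001  0.976 -0.216]
 [-1.    -0.     0.006]] shift mm [ -0.4   0.1 -73. ] rot [0.05 0.32 0.01]
depth in mm (tip past lip): 53.02939839534963
```

Request:
{"api": "arm_command", "payload": {"moves": [[[-0.0004,0,0.001,0,0,0],[-0.0002,0,0.001,0,0,0],[0,0,0.001,0,0,0],[0,0,0.001,0,0,0],[0,0,0.001,0,0,0],[0,0,0.001,0,0,0],[0,0,0.001,0,0,0],[0,0,0.001,0,0,0]]]}}

```text
clock: 15.0
eef_pos: [0.5141, 0.1497, 0.0362]
ee_rot: [0.703, 0.076, 0.702, -0.077]
contact_force: [-7.9, 1.6, 4.8]
width: 0.0198
```

```bash
python3 d.py
```

```text
w 0.019804585050358325 F [-7.89  1.58  4.8 ] T [ 0.14  0.57 -0.08] fwd F -8.04
t 15.0 pos [0.5141 0.1497 0.0362] R
 [[ 0.001  0.215  0.977]
 [-0.001  0.977 -0.215]
 [-1.    -0.001  0.001]] shift mm [ -0.1   0.2 -79.7] rot [0.07 0.08 0.04]
depth in mm (tip past lip): 59.678180909884944
```

Request:
{"api": "arm_command", "payload": {"moves": [[[-0.0003,0,0.0005,0,-0.2,0],[-0.0002,0,0.0005,0,0,0],[0,0,0.0005,0,0,0],[0,0,0.0005,0,0,0],[0,0,0.0003,0,0,0],[0,0,0.0003,0,0,0],[0,0,0.0003,0,0,0],[0,0,0.0003,0,0,0]]]}}

```text
clock: 16.0
eef_pos: [0.5141, 0.1497, 0.0362]
ee_rot: [0.702, 0.076, 0.703, -0.077]
contact_force: [-6.9, 1.8, 3.1]
width: 0.0197
```

```bash
python3 d.py
```

```text
w 0.019690420874837935 F [-6.87  1.8   3.11] T [ 0.16  0.32 -0.02] fwd F -7.1
t 16.0 pos [0.5141 0.1497 0.0362] R
 [[-0.002  0.215  0.977]
 [-0.001  0.977 -0.215]
 [-1.    -0.002 -0.001]] shift mm [  0.1   0.3 -79.7] rot [ 0.1  -0.08  0.1 ]
depth in mm (tip past lip): 59.65993656547952
```

Request:
{"api": "arm_command", "payload": {"moves": [[[0,0,0.0008,0,-0.3,0],[0,0,0.0008,0,-0.3,0],[0,0,0.0008,0,-0.2,0],[0,0,0.0008,0,-0.2,0],[0,0,0.0008,0,-0.2,0],[0,0,0.0008,0,-0.2,0],[0,0,0.0008,0,-0.2,0],[0,0,0.0008,0,-0.2,0]]]}}

```text
clock: 17.0
eef_pos: [0.5147, 0.1496, 0.0362]
ee_rot: [0.708, 0.075, 0.697, -0.078]
contact_force: [-4.7, 0.9, 4.5]
width: 0.0199
```

```bash
python3 d.py
```

```text
w 0.019879986085540327 F [-4.67  0.94  4.46] T [ 0.43  1.56 -0.  ] fwd F -4.76
t 17.0 pos [0.5147 0.1496 0.0362] R
 [[ 0.015  0.215  0.976]
 [-0.005  0.977 -0.215]
 [-1.    -0.002  0.016]] shift mm [ -1.3   0.2 -80.3] rot [0.06 0.91 0.12]
depth in mm (tip past lip): 60.295942453993156
```

Request:
{"api": "arm_command", "payload": {"moves": [[[0,0,0.0005,0,0.4,0],[0,0,0.0005,0,0.2,0],[0,0,0.0006,0,0,0],[0,0,0.0008,0,0,0],[0,0,0.0008,0,-0.05,0],[0,0,0.0008,0,-0.05,0],[0,0,0.0008,0,-0.05,0],[0,0,0.0008,0,-0.05,0]]]}}

```text
clock: 18.0
eef_pos: [0.5145, 0.1496, 0.0362]
ee_rot: [0.702, 0.075, 0.704, -0.077]
contact_force: [-8.2, 1.6, 4.5]
width: 0.0196
```

```bash
python3 d.py
```

```text
w 0.019609484095982566 F [-8.16  1.62  4.49] T [ 0.25  0.83 -0.13] fwd F -8.32
t 18.0 pos [0.5145 0.1496 0.0362] R
 [[-0.002  0.214  0.977]
 [-0.003  0.977 -0.214]
 [-1.    -0.004 -0.002]] shift mm [  0.1   0.4 -80.1] rot [ 0.16 -0.09  0.21]
depth in mm (tip past lip): 60.072523078304656
```

Request:
{"api": "arm_command", "payload": {"moves": [[[-0.0003,0,0.001,0,-0.1,0],[-0.0002,0,0.0012,0,-0.1,0],[0,0,0.0012,0,-0.05,0],[0,0,0.0012,0,-0.05,0],[0,0,0.0012,0,-0.05,0],[0,0,0.0012,0,-0.05,0],[0,0,0.0012,0,-0.05,0],[0,0,0.0012,0,-0.05,0]]]}}

```text
clock: 19.0
eef_pos: [0.5144, 0.1496, 0.0362]
ee_rot: [0.699, 0.074, 0.707, -0.077]
contact_force: [-9.0, 0.5, 5.8]
width: 0.0199
```

```bash
python3 d.py
```

```text
w 0.01985320508779586 F [-8.98  0.54  5.78] T [ 0.32  1.02 -0.15] fwd F -8.88
t 19.0 pos [0.5144 0.1496 0.0362] R
 [[-0.012  0.213  0.977]
 [-0.003  0.977 -0.213]
 [-1.    -0.006 -0.011]] shift mm [  0.8   0.5 -80. ] rot [ 0.2  -0.62  0.33]
depth in mm (tip past lip): 60.021714617706124
```

Request:
{"api": "arm_command", "payload": {"moves": [[[-0.0003,0,0.001,0,-0.5,0],[-0.0003,0,0.0015,0,-0.3,0],[0,0,0.0015,0,-0.15,0],[0,0,0.0015,0,-0.1,0],[0,0,0.0015,0,-0.1,0],[0,0,0.0015,0,-0.1,0],[0,0,0.0015,0,-0.1,0],[0,0,0.0015,0,-0.1,0]]]}}

```text
clock: 20.0
eef_pos: [0.5145, 0.1496, 0.0362]
ee_rot: [0.699, 0.074, 0.707, -0.078]
contact_force: [-10.5, 1.4, 5.3]
width: 0.0196
```

```bash
python3 d.py
```

```text
w 0.019563791697975653 F [-10.49   1.4    5.33] T [ 0.44  1.11 -0.1 ] fwd F -10.54
t 20.0 pos [0.5145 0.1496 0.0362] R
 [[-0.011  0.213  0.977]
 [-0.004  0.977 -0.213]
 [-1.    -0.007 -0.01 ]] shift mm [  0.8   0.4 -80.1] rot [ 0.18 -0.59  0.39]
depth in mm (tip past lip): 60.13371275128855
```

Request:
{"api": "arm_command", "payload": {"moves": [[[0,0,0,0,0,0],[0,0,0,0,0,0],[0,0,0,0,0,0],[0,0,0,0,0,0],[0,0,0,0,0,0],[0,0,0,0,0,0],[0,0,0,0,0,0],[0,0,0,0,0,0]]], "grip": 0.6}}

```text
clock: 21.0
eef_pos: [0.519, 0.1483, 0.0361]
ee_rot: [0.703, 0.074, 0.703, -0.078]
contact_force: [0.5, -0.1, -0.8]
width: 0.0562
```

```bash
python3 d.py
```

```text
w 0.05623152217437286 F [ 0.51 -0.07 -0.75] T [ 0.06  0.01 -0.02] fwd F 0.51
t 21.0 pos [0.519  0.1483 0.0361] R
 [[-0.002  0.214  0.977]
 [-0.007  0.977 -0.214]
 [-1.    -0.007 -0.   ]] shift mm [ -0.1   0.7 -84.7] rot [ 0.16 -0.02  0.39]
depth in mm (tip past lip): 64.73609944067844
```

Request:
{"api": "arm_command", "payload": {"moves": [[[-0.02,0,0,0,0,0],[-0.04,0,0,0,0,0],[-0.05,0,0,0,0,0],[-0.05,0,0,0,0,0],[-0.02,0,-0.04,0,0,0],[0,0,-0.055,0,0,0],[0,0,-0.055,0,0,0],[0,-0.03,-0.04,0,0,0]]]}}

```text
clock: 22.0
eef_pos: [0.324, 0.1619, 0.222]
ee_rot: [0.702, 0.074, 0.704, -0.078]
contact_force: [0.1, -1.6, 1.3]
width: 0.0562
```

Request:
{"api": "arm_command", "payload": {"moves": [[[0,-0.05,0,0,0,0],[0,-0.05,0,0,0,0],[0,-0.05,0,0,0,0],[0,-0.05,0,0,0,0],[0,-0.05,0,0,0,0],[0,-0.03,0,0,0,0],[0,0,0,0,0,0],[0,0,0,0,0,0]]]}}

```text
clock: 23.0
eef_pos: [0.26, -0.118, 0.2252]
ee_rot: [0.706, 0.072, 0.7, -0.077]
contact_force: [-0.0, 0.3, -0.5]
width: 0.0564
```

```bash
python3 - <<'E'
from h import *
print(r.observe()["eef_pos"],r.observe()["clock"])
for n in ("scene","top"):
    p=vision.read_camera(n); cv2.imwrite(f"pics/{n}4.png",p["pixels"][:,:,::-1])
a=cv2.imread("pics/scene4.png")[190:370,290:490]; cv2.imwrite("pics/s4c.png",cv2.resize(a,None,fx=3.3,fy=3.3,interpolation=2))
a=cv2.imread("pics/top4.png")[105:305,75:235]; cv2.imwrite("pics/t4c.png",cv2.resize(a,None,fx=3,fy=3,interpolation=2))
E
```

```text
[ 0.26003982 -0.11802744  0.22523891] 23.0
```

View pics/s4c.png

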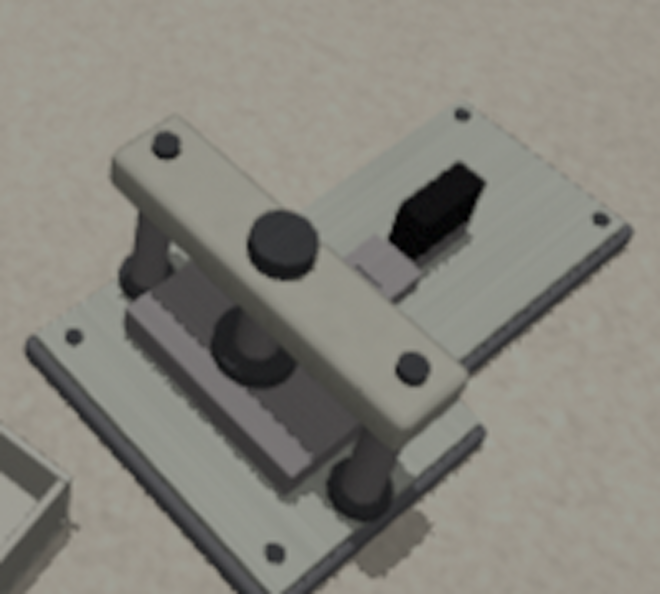

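View pics/t4c.png

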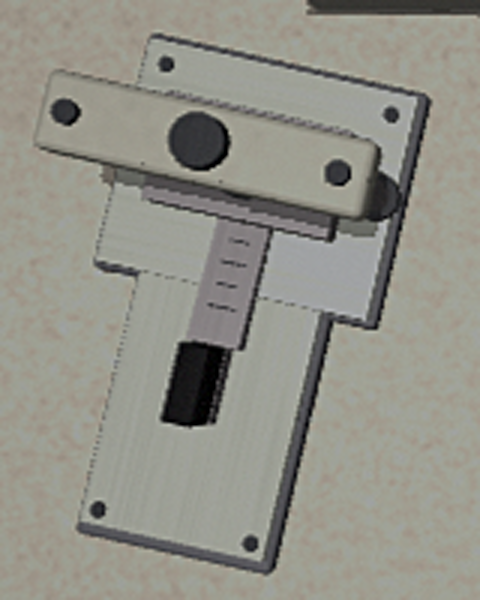

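View pics/scene4.png

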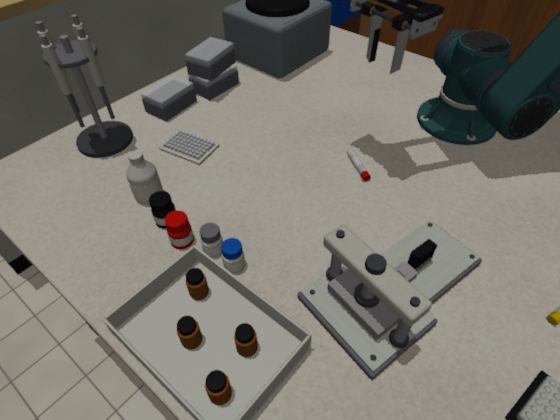

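```bash
python3 - <<'E'
from h import *
from fit import Rz
from scipy.optimize import least_squares
# platen motion
a=cv2.imread("pics/scene0.png",0).astype(np.float32);b=cv2.imread("pics/scene4.png",0).astype(np.float32)
s=(slice(275,342),slice(322,385)); print("scene platen",cv2.phaseCorrelate(a[s],b[s],cv2.createHanningWindow((63,67),cv2.CV_32F)), "maxdiff",np.abs(a[s]-b[s]).max(), np.abs(a[s]-b[s]).mean())
s=(slice(320,370),slice(340,400)); print("ref diff",np.abs(a[s]-b[s]).mean())
T=lambda u,v:("top",(np.array([u,v])+.5)/3-.5+[75,105]); S=lambda u,v:("scene",(np.array([u,v])+.5)/3.3-.5+[290,190])
O=[((-.025,-.01,.05),T(211,426)),((-.025,.01,.05),T(162,420)),((.025,.01,.05),T(180,342)),((.025,-.017,.015),T(243,348)),
((.025,.017,.015),S(420,270)),((.025,.01,.05),S(437,200)),((.025,-.01,.05),S(402,207)),((-.025,-.01,.05),S(458,162)),((-.025,.01,.05),S(486,182))]
for cams,m in((("top",),(.6143,.1301)),(("scene",),(.6157,.127))):
    def f(p): return np.concatenate([proj(n,Rz(p[2])@np.array(P)+[p[0],p[1],.025])[0]-uv for P,(n,uv) in O if n in cams])
    q=least_squares(f,[.51,.15,-.218],loss="soft_l1"); d=q.x[:2]-m; fv=np.array([np.cos(.2182),-np.sin(.2182)])
    print(cams,q.x.round(4),np.degrees(q.x[2]),f(q.x).round(1),"depth",(d@fv+.165)*1000,"lat",(-d[0]*fv[1]+d[1]*fv[0])*1000)
E
```

```text
scene platen ((0.07526266651972335, 0.0006248754451547711), 0.9720418197620246) maxdiff 5.0 0.55129117
ref diff 0.521
('top',) [ 0.5118  0.148  -0.1506] -8.626080672434691 [-3.6  0.3  1.9  0.6  0.5 -0.6 -0.4 -0.3] depth 61.02333791469919 lat -4.696724054332684
('scene',) [ 0.5133  0.1499 -0.1896] -10.865538334310829 [ 1.4  1.1 -2.3  8.4 -0.7 -0.9  0.1 -1.2  0.7 -0.5] depth 60.07696922539822 lat 0.16749297237994218
```

```bash
python3 - <<'E'
from h import *
from fit import Rz
for n,m in(("top",(.6143,.1301)),("scene",(.6157,.127))):
    im=cv2.resize(cv2.imread(f"pics/{n}4.png"),None,fx=5,fy=5,interpolation=2)
    R=Rz(-.2182); o=np.array([*m,.025])+R@np.array([-.165+.060,0,0])
    for P,c in(([(.105,.017,.0081),(.105,-.017,.0081),(.025,-.017,.015),(.025,.017,.015)],(0,0,255)),([(.025,.01,.05),(.025,-.01,.05),(-.025,-.01,.05),(-.025,.01,.05)],(0,255,0)),([(.025,.01,0),(.025,-.01,0),(-.025,-.01,0),(-.025,.01,0)],(0,255,0))):
        q=proj(n,np.array(P)@R.T+o); cv2.polylines(im,[np.int32(((q+.5)*5-.5)*8)],True,c,1,cv2.LINE_AA,3)
    im=im[850:1270,580:900] if n=="top" else im[1130:1480,1850:2250]
    cv2.imwrite(f"pics/f_{n}.png",cv2.resize(im,None,fx=1.4,fy=1.4))
E
```

```text
(no output)
```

View pics/f_top.png

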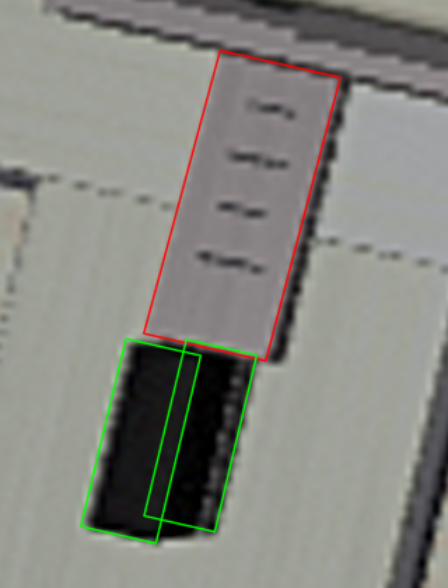

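View pics/f_scene.png

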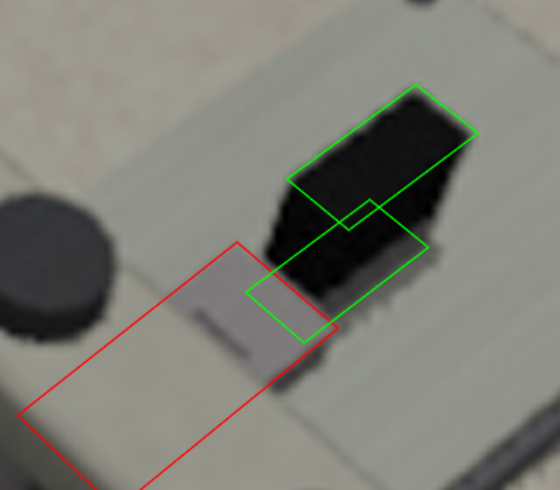

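Overlay check: in both views the gauge lies flat and straight on the modelled pose, about 60 mm in and centred to about 1 mm. The platen image hasn't changed and the bottles are upright. Handing in.

```bash
python3 -c "
from bench import hand_in,r
print(hand_in(), r.observe()['clock'])"
```

```text
the job is handed in; nothing more can be done
the job is handed in; nothing more can be done
```

I picked the gauge up by its grip, laid it flat on the press deck and slid it, held, thin end first under the middle of the platen's front edge until it dragged. I then let go and backed the arm well clear. The job was handed in at about 23 s.

**Push force:** The last forward push read about 10.5 N. Roughly 3 N of that was deck friction from my own downward pressure, so the net wedging push was about 7 to 8 N. That is at the low end of the 7 to 12 N range. I did not test snugness again after letting go.

**Final position:** The tip is about 60 mm in, which puts the gap at about 8.1 mm. In both camera views the gauge overlays a flat, straight model pose, centred to about 1 mm.

**Platen and bottles:** The platen looks unchanged between the before and after pictures (image shift under 0.1 px), and all bottles are standing.

**Checks that disagreed or went less cleanly:**
- The two cameras differ by about 3 mm on where the press stands. I used the value that matched the held gauge.
- A quick corner-pick fit of the final gauge pose gave a yaw 2 to 4° off straight, and one view put it 5 mm to the side. I put this down to poorly picked corners, since the overlay did not show it.
- While pushing, the tool pitched up to about 1° either way, once with a moment of about 1.6 N m. When the jaws opened, the tool sprang forward about 4.6 mm, but the gauge stayed at 60 to 61 mm.

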